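Reassemble the spring-loaded citrus press

TASK

Put the washed citrus press back together: thread the spring over the finned stem of the white base, inward-bent wire end downwards, until it sits fully down on the seat at the stem's foot; if it snags on the fins, twist it a little rather than forcing it. Then fit the orange reamer cone over the stem onto the spring, push it down by about a centimetre to feel the spring give, and let it rise again, leaving it upright on the spring and untouched. Do not disturb the lemon, the glass or the garlic.

Things in the scene. Friction and masses are not known exactly. Their poses are not given: they have to be found in the camera images.
- press_base: Fixed white round dish, 120 mm wide, rim 12 mm high, pouring lip at its +x side (to 72 mm from the axis). Origin: centre of its underside; z up. Amid it a boss 48 mm wide carries the flat spring seat (10 mm up) and the grey upright stem. Reamer's underside: about 53 mm above this origin when resting on the seated spring, 43 mm when its bore bottoms on the stem tip.
- spring_seat (a point): Centre of the flat spring seat, on the stem's axis, 10 mm above the base's underside.
- stem_tip (a point): Top of the stem, on its axis, 78 mm above the base's underside. Stem: core 7 mm thick with three straight fins 6 mm wide, reaching 9 mm from the axis, along base +x (to the lip) and 120 degrees either side, open grooves between. The fins end flat 72 mm above the base's underside; above it only the tapered core.
- spring: Steel compression spring, loose, upright, 50 g, 30 mm wide, 45 mm high, 22 mm clear inside, wire 3.5 mm; gripped by its coils. Origin: centre of its lower end; z up its axis. The lower wire end is bent inwards on its +x side to 5.5 mm from the axis: it passes only between two fins (spring +x best 60, 180 or 300 degrees from base +x, 20 either way passes), else snags on a fin's top.
- spring_top (a point): Centre of the spring's upper end, on its axis, 45 mm above its lower end when free. The spring yields about 0.4 N per mm, up to 16 mm.
- reamer: Orange reamer cone standing upright on the worktop, loose, about 60 g, 60 mm high, 40 mm wide (ribs to 42 mm) with straight sides to 35 mm height, then a rounded top. Round bore from below, 22 mm wide, 35 mm deep. Origin: centre of its underside; z up. It may sit on the stem at any yaw.
- lemon: Bystander: loose lemon, 83 x 58 x 58 mm, lying behind the work; origin at the centre of its underside.
- glass: Bystander: empty drinking glass, 81 mm wide, 91 mm high, standing behind the work; origin at the centre of its underside.
- garlic: Bystander: loose garlic bulb, 53 mm, behind the work; origin at the centre of its underside.
Not all that is in view belongs to the job. Several things have the shape of the reamer; the one meant has the colours described above.

How it is judged:
On the way, in this order (a step that is already met when the one before it is completed fails the run):
1. the spring is threaded down the stem, its lower end on the seat (within 3 mm) and round the stem's axis (within 5 mm) (horizontal distance between spring and spring_seat below 0.005 m and z of spring in the frame of spring_seat below 0.003 m and angle between spring's own z axis and vertical below 0.15 rad), for 0.2 s.
2. the reamer, on the stem, is pushed down on the seated spring by at least 5 mm (horizontal distance between reamer and spring_seat below 0.006 m and z of reamer in the frame of press_base below 0.0483 m and contact force between spring and reamer above 1.5 N and z of spring in the frame of spring_seat below 0.003 m), for 0.1 s.
At the end, for the whole second after the job is handed in: Spring round the stem, on its seat (lower end within 3 mm of the seat, 5 mm of the axis, upright within 0.15 rad); reamer resting on the spring after the push (underside 49 to 58 mm above the base's underside, within 6 mm of the axis, upright within 0.17 rad), at rest (all of step 1 and horizontal distance between reamer and spring_seat below 0.006 m and z of reamer in the frame of press_base between 0.049 and 0.058 m and angle between reamer's own z axis and vertical below 0.17 rad and linear speed of reamer below 0.02 m/s and contact force between spring and reamer above 0.1 N); the robot touches nothing.
It fails at once if the lemon, the glass or the garlic is moved by more than 30 mm, or the glass tipped (distance of any of lemon, glass, garlic from where it was at the start of the episode above 0.03 m or angle between glass's own z axis and vertical above 0.4 rad).
It fails at once if the spring is forced: pressed on the base or stem with more than 60 N (contact force between spring and press_base above 60 N).
It also fails if it takes over 58 s, if anything falls off the work surface, if the arm or the gripper's body presses on something with over 40 N, if the wrist force passes 120 N, or if a joint passes its speed limit or range.

ROBOT

A 7-joint arm with a two-finger parallel gripper is mounted at the origin on a cart in front of the work surface, level with it; the furniture and walls round the work are solid. World frame = base frame: x ahead of the robot, y to its left, z up, the work surface at z = 0. Lengths are in m, angles in rad, forces in N, time in s.
With the tool pointing down it reaches from about 0.4 to 0.85 m from the base axis. Payload 10.4 kg.
Tool frame: the origin (TCP) lies midway between the tips of the shut fingers; the grasp point (between the pads) lies 19 mm behind it (manip.tcp_to_grasp is the distance from the TCP to the grasp point, in m); z points along the fingers, y is the line along which they close (so a half turn about z gives the same grasp; the last joint's range is limited). The gripper opens to 85 mm and grips with 20 to 120 N. Pads are 22 mm wide; open, the fingers measure 114 mm over their backs; the gripper's body (76 mm by 85 mm) begins 54 mm behind the grasp point. The pads swing forward as they close: fully open they stand 13 mm farther back than shut.
Start: joints at [1.268, 0.332, -0.065, 1.46, 0.022, 1.35, -0.088], TCP at [0.173, -0.601, 0.231] pointing down, gripper open.
Joint ranges: [-2.6, 2.6], [-0.5, 2.12], [-1.47, 1.34], [0.16, 2.42], [-1.27, 4.41], [0.06, 2.06], [-2.6, 2.6]. Speed limits (rad/s): [2.22, 2.22, 2.79, 2.79, 3.14, 3.14, 3.14].

INTERFACE

Orientations are given as a unit quaternion [x, y, z, w].
In Python, from workcell import manip gives the robot as it stands.
- The arm moves only by the shell command python3 -m jog 'ROWS' [FORCE]. ROWS is a JSON object of lists of equal length, an entry for each row: "offset": the shift along the world's x, y, z in m, a list of three; "yaw": the turn about the world's z in degrees; "jaw": the closure, from 0 (fully open) to 1 (shut). A call has 1 to 20 rows; each row shifts and turns the commanded pose from where the row before left it; what a row does not reach is not made up. A row lasts 1/12 s, in which the tool goes at most 41.7 mm and 7.16 degrees, less where a joint would pass 70% of its speed; a pose out of reach is approached as far as the arm can. A call is refused whole if a number of a shift passes 0.0417 or a number of a turn 7.16, either way. A call with a gripper value outside its range is refused whole. The fingers move at their own pace and stop on an object; FORCE is the grip in N (left out, the last holds). Time passes only in rows, so rows that do not move let the fingers close. It gives the time, the measured TCP pose, the force, the opening and the grip force at its end, in the units of the state.
- manip.get_obs(): the state, without advancing time (a new reading comes with each control period).
- manip.camera(name): name is "side" or "top"; returns a dict with "frame" (384x512x3 uint8, red, green, blue), "camera_matrix" (3x3 intrinsics, pixels), "eye" and "attitude" of the camera in the world. Camera axes: x right, y up, looking along -z (the intrinsics and any distortion apply to the point x, -y, -z); pixel columns grow to the right and rows downward; lengths in m; the calibration is good to about 2 mm. A picture is of the moment at which its call begins. There is no depth.
- manip.hand_in(): hands the job in; it is judged then, once.
Trained networks look in a picture, given as the dict that the camera call returned (one of the last four; its "shot" number tells which), for a name from the list of things; names that differ only in an ending like _2 or _b are one class to them, and where a whole thing is asked for, a point or a joint stands for the part that bears it (a point fixed in the world has none). Each returns a list of dicts, best first, with "score" (0 to 1); they miss things now and then, are a little off and sometimes report something else, mostly with a low value. They report only what shows in the picture. A call takes as long as a camera call. They do not tell look-alikes from the thing itself.
- manip.masks_of(picture, name): "region" (384x512 bool, what is visible of it).
- manip.tip_of(picture, name): "at" ([x, y, z] in m, in world coordinates, good to about 4 mm: a listed point, or the origin of a listed thing).
The state is a dict: "clock": time; "joint_pos": joint angles; "joint_velocities": joint speeds; "tau": joint torques, N m; "position": TCP position; "ee_rot": TCP orientation; "ft_force": force on the tool from outside, world axes, zero at the start; "torque": the same for the moment, N m; "grip_width": opening from 0.0 (shut) to 1.0 (fully open); "grasp_force": force on a finger pad.
Only numpy, scipy, OpenCV 4.12 (cv2) and the standard library are available. Lean on these libraries where they do the work, as an engineer would, in place of code of your own. Each camera call takes 0.05 s, during which the arm holds its last target. There are 200 camera calls.

## Working session

There is one attempt and no reset: what is moved stays moved. The work goes in short steps, Python scripts to look and compute and a shell command to move; the robot and the scene stay as the last step left them, time stands still between calls to the robot, and variables do not carry over. Pictures are saved under pics/ and viewed, at most 10 in all, crops included, and the job is handed in when it is done.

```bash
mkdir -p pics
cat > h.py <<'E'
from workcell import manip
import numpy as np, cv2
from scipy.spatial.transform import Rotation as R
def rot(a):
    a=np.array(a,float); return a if a.shape==(3,3) else R.from_quat(a).as_matrix()
def proj(c,p):
    q=rot(c["attitude"]).T@(np.array(p)-c["eye"]); q=np.array([q[0],-q[1],-q[2]]); u=np.array(c["camera_matrix"])@q; return u[:2]/u[2]
def ray(c,uv):
    d=np.linalg.inv(c["camera_matrix"])@[uv[0],uv[1],1]; return rot(c["attitude"])@[d[0],-d[1],-d[2]]
def tri(c1,p1,c2,p2):
    A=0;b=0
    for c,p in((c1,p1),(c2,p2)):
        d=ray(c,p);d/=np.linalg.norm(d);M=np.eye(3)-np.outer(d,d);A=A+M;b=b+M@np.array(c["eye"])
    return np.linalg.solve(A,b)
def onz(c,uv,z):
    d=ray(c,uv);e=np.array(c["eye"]);return e+d*(z-e[2])/d[2]
def save(c,n): cv2.imwrite(n,cv2.cvtColor(c["frame"],cv2.COLOR_RGB2BGR))
E
python3 - <<'E'
from h import *
np.set_printoptions(precision=3,suppress=True)
cs={n:manip.camera(n) for n in("side","top")}
for n,c in cs.items():
    save(c,f"pics/{n}0.png"); print(n,c["eye"],c["attitude"],np.array(c["camera_matrix"]).tolist(),[k for k in c])
    for t in["press_base","spring_seat","stem_tip","spring","spring_top","reamer","lemon","glass","garlic"]:
        for r in manip.tip_of(c,t)[:3]: print(t,round(r["score"],2),np.array(r["at"]),proj(c,r["at"]).round())
o=manip.get_obs();print(o["position"],o["ee_rot"],o["grip_width"],manip.tcp_to_grasp)
E
cd pics; python3 -c "
import cv2,numpy as np
a=cv2.imread('side0.png');b=cv2.imread('top0.png')
cv2.imwrite('s0.png',cv2.resize(a,(768,576)));cv2.imwrite('t0.png',cv2.resize(b,(768,576)))"
```

```text
side [ 0.117 -0.258  0.861] [ 0.222 -0.142 -0.528  0.808] [[385.5004023078903, 0.0, 245.0612563648797], [0.0, 385.5004023078903, 189.36615790429278], [0.0, 0.0, 1.0]] ['frame', 'camera_matrix', 'eye', 'attitude', 'shot']
press_base 0.79 [ 0.434 -0.054 -0.002] [222. 238.]
spring_seat 0.91 [ 0.44  -0.052  0.01 ] [222. 233.]
spring_seat 0.26 [ 0.708 -0.244  0.   ] [332. 176.]
stem_tip 0.82 [ 0.439 -0.053  0.08 ] [221. 221.]
stem_tip 0.2 [ 0.711 -0.242  0.001] [331. 175.]
spring 0.63 [ 0.477 -0.253 -0.002] [306. 254.]
spring 0.27 [ 0.704 -0.111  0.002] [284. 160.]
spring_top 0.42 [ 0.482 -0.256  0.045] [311. 245.]
reamer 0.79 [0.392 0.133 0.   ] [146. 224.]
reamer 0.64 [0.475 0.126 0.001] [166. 198.]
lemon 0.57 [ 0.706 -0.109  0.003] [284. 160.]
glass 0.77 [ 0.713 -0.244 -0.004] [332. 176.]
garlic 0.51 [ 0.705  0.068 -0.004] [225. 141.]
top [ 0.456 -0.07   1.056] [-0.037  0.032  0.712 -0.7  ] [[457.83361638119567, 0.0, 262.85468906179915], [0.0, 457.83361638119567, 196.30512698707827], [0.0, 0.0, 1.0]] ['frame', 'camera_matrix', 'eye', 'attitude', 'shot']
press_base 0.9 [ 0.439 -0.052 -0.004] [259. 248.]
spring_seat 0.94 [ 0.439 -0.053  0.008] [260. 249.]
spring_seat 0.3 [ 0.481 -0.251  0.042] [349. 228.]
stem_tip 0.96 [ 0.434 -0.054  0.08 ] [259. 251.]
spring 0.43 [ 0.48  -0.254  0.003] [347. 229.]
reamer 0.75 [ 0.388  0.135 -0.003] [178. 272.]
reamer 0.58 [0.476 0.122 0.001] [183. 233.]
lemon 0.64 [ 0.706 -0.109 -0.001] [281. 134.]
lemon 0.25 [ 0.44  -0.056 -0.004] [261. 248.]
garlic 0.79 [ 0.71   0.068 -0.001] [206. 133.]
[ 0.173 -0.601  0.231] [0.99  0.139 0.    0.   ] 1.0042914828608334 0.0187
```

View pics/s0.png

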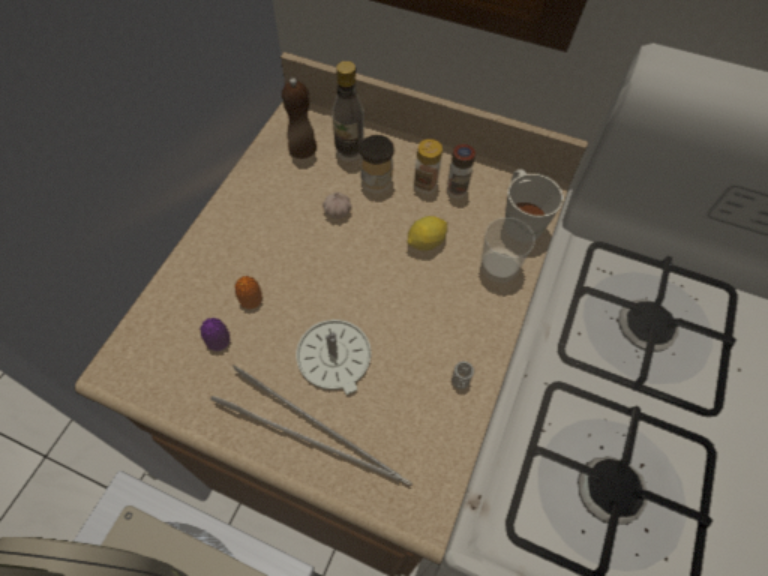

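View pics/t0.png

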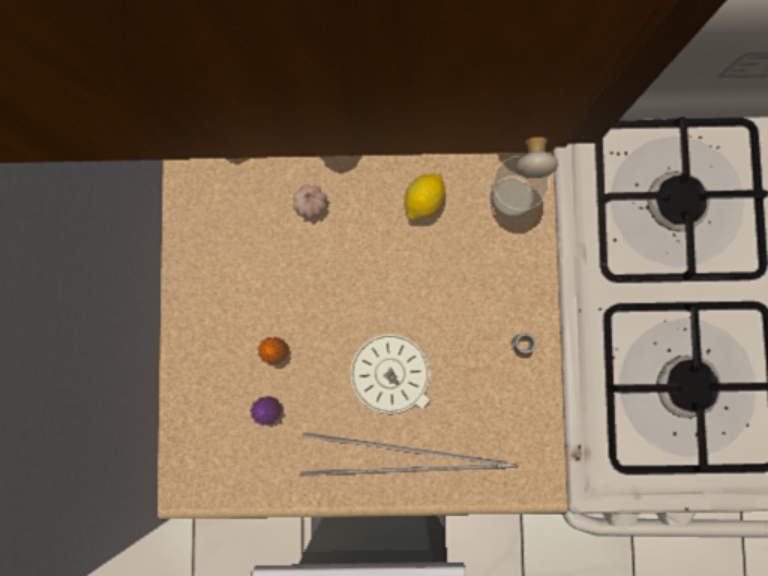

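The side and top views agree. Reamer-shaped candidates are the orange cone at top px (182,233) / side px (165,195), and the purple one at top px (178,273) / side px (143,222). The description picks orange. The spring is at top px (349,229) / side px (308,250), and the base is at top px (260,249) with its lip at about (282,268). I'll check these in a close crop.

Run:
```python
from h import *
np.set_printoptions(precision=4,suppress=True)
S=manip.camera("side");T=manip.camera("top")
def crop(c,u,v,w,k): return cv2.resize(c["frame"][v-w:v+w,u-w:u+w],None,fx=k,fy=k,interpolation=cv2.INTER_CUBIC)
W=lambda c,u,v,w:cv2.resize(crop(c,u,v,w,4),(266,290))
m=np.vstack([np.hstack([W(T,349,229,14),W(T,265,252,32),W(T,183,233,20)]),np.hstack([W(S,309,248,16),W(S,224,235,32),W(S,166,194,20)])])
cv2.imwrite("pics/m1.png",cv2.cvtColor(m,cv2.COLOR_RGB2BGR))
for n in("press_base","spring","reamer"):
    for c,k in((S,"side"),(T,"top")):
        for r in manip.masks_of(c,n)[:3]:
            ys,xs=np.nonzero(r["region"]); print(n,k,round(r["score"],2),len(xs),xs.mean().round(1),ys.mean().round(1),xs.min(),xs.max(),ys.min(),ys.max(), c["frame"][r["region"]].mean(0).round())
print("lip",onz(T,(282,268),.01)[:2]-onz(T,(260,249),.01)[:2])
# triangulate tip_of projections
for n in("stem_tip","spring_seat","spring","spring_top","reamer"):
    a=manip.tip_of(S,n);b=manip.tip_of(T,n)
    if a and b:
        for x in a[:2]:
            for y in b[:2]:
                if np.linalg.norm(np.subtract(x["at"],y["at"]))<.03: print(n,x["at"],y["at"],tri(S,proj(S,x["at"]),T,proj(T,y["at"])))
```

```text
press_base side 0.85 1854 223.0 236.6 198 247 213 262 [148. 147. 133.]
press_base top 0.57 2220 259.2 249.5 233 285 223 276 [202. 196. 175.]
spring side 0.55 217 308.0 249.7 301 315 241 259 [93. 87. 77.]
spring top 0.53 126 349.0 229.1 341 356 223 235 [112. 106.  96.]
reamer side 0.66 363 143.8 223.0 134 154 212 234 [71. 49. 67.]
reamer side 0.56 314 165.6 194.7 157 175 184 205 [100.  62.  34.]
reamer top 0.74 353 176.7 273.5 166 187 264 283 [99. 65. 90.]
reamer top 0.58 298 181.4 233.5 172 191 225 242 [142.  78.  32.]
lip [-0.0435 -0.049 ]
stem_tip [0.4399, -0.0516, 0.0806] [0.4396, -0.054, 0.0789] [ 0.4392 -0.0532  0.0835]
spring_seat [0.4436, -0.0497, 0.01] [0.4395, -0.0504, 0.0085] [ 0.44   -0.0512  0.0185]
spring [0.4769, -0.2543, -0.0026] [0.4741, -0.2537, 0.0034] [ 0.4742 -0.254   0.0034]
spring_top [0.4811, -0.2535, 0.044] [0.4829, -0.2524, 0.0427] [ 0.4831 -0.2532  0.0393]
reamer [0.4747, 0.1265, 0.0] [0.474, 0.1223, 0.0012] [0.4731 0.1228 0.0055]
reamer [0.3887, 0.1337, 0.001] [0.3851, 0.1322, -0.0028] [0.386  0.1298 0.0096]
```

View pics/m1.png

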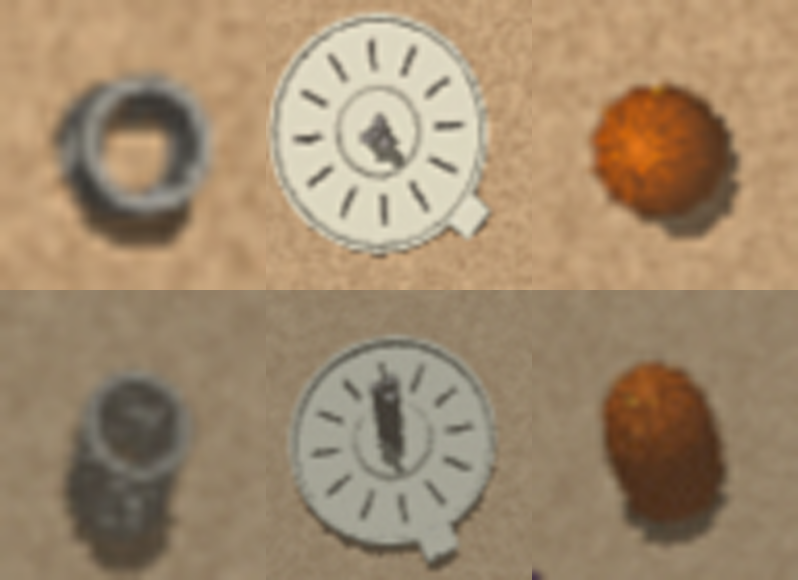

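Orange is confirmed in the crops, with the orange cone at right in both rows. The spring stands upright, and the base lip points to the lower right. Next I'll zoom in on the spring's bent end and fit the centres.

Run:
```python
from h import *
np.set_printoptions(precision=4,suppress=True)
fs=[];ss=[]
for i in range(6):
    T=manip.camera("top");fs.append(T["frame"].astype(float))
S=manip.camera("side")
F=np.mean(fs,0); np.save("F.npy",F)
def z(F,u,v,w,n): 
    a=F[v-w:v+w+1,u-w:u+w+1]; a=(a-a.min())/(a.max()-a.min())*255
    return cv2.resize(a.astype(np.uint8),(n,n),interpolation=cv2.INTER_CUBIC)
A=z(F,348,229,11,390).copy(); k=390/23
def dr(A,z0,r,col,ang=np.arange(0,360,10)):
    for t in np.radians(ang):
        p=proj(T,C+[r*np.cos(t),r*np.sin(t),z0]); q=((p-[348-11,229-11]+.5)*k).astype(int); cv2.circle(A,tuple(q),1,col,-1)
B=A.copy()
C=np.array([.479,-.254,0]); 
dr(B,.045,.011,(255,0,0));dr(B,.045,.015,(255,0,0));dr(B,0.002,.011,(0,255,0));dr(B,0.002,.0055,(0,0,255));dr(B,0.002,.0,(255,255,0))
for a in (0,90): 
    for r in(.02,.019,.021): dr(B,0.045,r,(255,0,255),[a])
cv2.imwrite("pics/sp.png",cv2.cvtColor(np.hstack([A,B]),cv2.COLOR_RGB2BGR))
hsv=cv2.cvtColor(F.astype(np.float32)/255,cv2.COLOR_RGB2HSV)
m=(hsv[...,1]<.22)&(hsv[...,2]>.5); m[:215]=0;m[285:]=0;m[:,:225]=0;m[:,295:]=0
n,l,st,ce=cv2.connectedComponentsWithStats(m.astype(np.uint8)); i=1+st[1:,4].argmax(); print(st[i],ce[i])
ys,xs=np.nonzero(l==i); P=np.array([onz(T,(x,y),.012)[:2] for x,y in zip(xs,ys)])
hull=cv2.convexHull((P*1e4).astype(np.float32))[:,0]/1e4
c=P.mean(0)
for _ in range(20):
    d=np.linalg.norm(P-c,axis=1); q=P[d<.0605]; 
    h=cv2.convexHull((q*1e4).astype(np.float32)); (cx,cy),r=cv2.minEnclosingCircle(h); c=np.array([cx,cy])/1e4
d=np.linalg.norm(P-c,axis=1); L=P[d>.063].mean(0)-c
print("base c",c,r/1e4,"lip",len(P[d>.063]),L,np.degrees(np.arctan2(L[1],L[0])))
```

```text
[ 234  223   53   53 2123] [260.113  249.2906]
base c [ 0.4373 -0.0545] 0.06039382934570312 lip 31 [-0.0434 -0.0503] -130.77023819392517
```

View pics/sp.png

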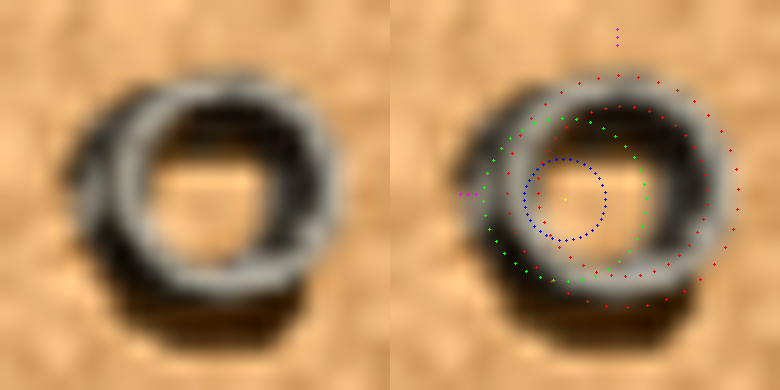

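The crop shows the spring's top ring at about top px (349.5,228.5), which puts its centre near (0.480,-0.253). The bent end isn't on the visible -x or -y side of the floor, so it points somewhere towards +x/+y. The base lip is at -131°, so the gaps are at -71°, 49° and 169°. I'll carry the spring unrotated first and feel for the fins.

```bash
python3 -m jog '{"offset":[[0.0256,0.029,0],[0.0256,0.029,0],[0.0256,0.029,0],[0.0256,0.029,0],[0.0256,0.029,0],[0.0256,0.029,0],[0.0256,0.029,0],[0.0256,0.029,0],[0.0256,0.029,0],[0.0256,0.029,0],[0.0256,0.029,-0.01],[0.0256,0.029,-0.02],[0,0,-0.03],[0,0,-0.03],[0,0,0]],"yaw":[0,0,0,0,0,0,0,0,0,0,0,0,0,0,0],"jaw":[0.3,0.3,0.3,0.3,0.3,0.3,0.3,0.3,0.3,0.3,0.3,0.3,0.3,0.3,0.3]}' 30
python3 -c "
from h import *
o=manip.get_obs();print(o['position'],o['ee_rot'],o['joint_pos'],o['ft_force'],o['grip_width'])"
```

```text
clock: 3.5
position: [0.4761, -0.2521, 0.1369]
ee_rot: [0.99, 0.14, -0.003, -0.002]
ft_force: [-1.6, 1.1, -0.8]
grip_width: 0.7
grasp_force: 0.0
[ 0.4761127  -0.25211859  0.13690999] [ 0.99012435  0.14013305 -0.00327047 -0.0024113 ] [ 0.74542662  0.25120744 -0.39032107  1.78390073  0.10337516  1.13482378
 -0.96794693] [-1.61655176  1.09990133 -0.80984899] 0.6997345579777331
```

```bash
python3 -m jog '{"offset":[[0.003,0,-0.03],[0,0,-0.03],[0,0,-0.03],[0,0,-0.022],[0,0,-0.01],[0,0,0],[0,0,0],[0,0,0],[0,0,0],[0,0,0],[0,0,0]],"yaw":[0,0,0,0,0,0,0,0,0,0,0],"jaw":[0.3,0.3,0.3,0.3,0.3,0.3,0.8,0.8,0.8,0.8,0.8]}' 20
```

```text
clock: 4.42
position: [0.4825, -0.2544, 0.0213]
ee_rot: [0.99, 0.139, 0.001, 0.001]
ft_force: [0.5, -1.6, 1.3]
grip_width: 0.334
grasp_force: 20.0
```

```bash
python3 -m jog '{"offset":[[0,0,0],[0,0,0],[0,0,0],[0,0,0],[0,0,0],[0,0,0],[0,0,0],[0,0,0],[0,0,0],[0,0,0],[0,0,0],[0,0,0],[0,0,0],[0,0,0],[0,0,0],[0,0,0],[0,0,0],[0,0,0],[0,0,0],[0,0,0]],"yaw":[0,0,0,-7,-7,-7,-7,-7,-7,-7,-7,-7,-7,-7,-7,-6,0,0,0,0],"jaw":[0.3,0.3,0.3,0.3,0.3,0.3,0.3,0.3,0.3,0.3,0.3,0.3,0.3,0.3,0.3,0.3,0.8,0.8,0.8,0.8]}' 20
python3 - <<'E'
from h import *
o=manip.get_obs();print(o['position'],o['joint_pos'].round(2) if hasattr(o['joint_pos'],'round') else o['joint_pos'])
for n in("side","top"):
    c=manip.camera(n);save(c,f"pics/{n}g.png")
    print(proj(c,o['position']),[ (round(r['score'],2),r['at']) for r in manip.tip_of(c,'spring')[:2]])
E
```

```text
clock: 6.08
position: [0.4817, -0.2539, 0.0202]
ee_rot: [0.8, -0.601, -0.0, -0.0]
ft_force: [1.4, 0.3, -1.1]
grip_width: 0.332
grasp_force: 19.9
[ 0.48170083 -0.25391685  0.02018472] [ 0.48  0.38 -0.09  1.88  0.04  0.88 -2.49]
[308.4424147  248.71714694] [(0.37, [0.485, -0.2525, -0.0047])]
[348.15807379 227.88572292] []
```

```bash
python3 -m jog '{"offset":[[0,0,0],[0,0,0],[0,0,0],[0,0,0],[0,0,0],[0,0,0],[0,0,0],[0,0,0],[0,0,0],[0,0,0],[0,0,0],[0,0,0],[0,0,0],[0,0,0],[0,0,0],[0,0,0],[0,0,0],[0,0,0],[0,0,0],[0,0,0]],"yaw":[0,0,7,7,7,7,7,7,7,7,7,7,7,7,7,7,7,7,7,7],"jaw":[0.3,0.3,0.3,0.3,0.3,0.3,0.3,0.3,0.3,0.3,0.3,0.3,0.3,0.3,0.3,0.3,0.3,0.3,0.3,0.3]}' 30
python3 -m jog '{"offset":[[0,0,0],[0,0,0],[0,0,0],[0,0,0],[0,0,0],[0,0,0]],"yaw":[0,0,0,0,0,0],"jaw":[0.3,0.8,0.8,0.8,0.8,0.8]}' 40
python3 - <<'E'
from h import *
from scipy.optimize import least_squares
np.set_printoptions(precision=4,suppress=True)
o=manip.get_obs();print(o['position'],np.round(o['joint_pos'],2))
for n,rng in(("top",(215,285,225,295)),("side",(205,270,190,255))):
    c=manip.camera(n); h=cv2.cvtColor(c["frame"].astype(np.float32)/255,cv2.COLOR_RGB2HSV)
    y0,y1,x0,x1=rng; sub=h[y0:y1,x0:x1,1]; print(n,"sat",np.percentile(sub,[5,50,95]))
    S=h[...,1].astype(np.float64); S=cv2.GaussianBlur(S,(3,3),0)
    g0=np.array([.438,-.054])
    # rim outer edge: sample radial saturation profile at z=.012, half level crossing
    def edge(cc,z):
        out=[]
        for t in np.radians(np.arange(0,360,5)):
            if abs((np.degrees(t)+131+180)%360-180)<18: continue
            r=np.arange(.05,.07,.0004); pts=np.array([proj(c,[cc[0]+a*np.cos(t),cc[1]+a*np.sin(t),z]) for a in r],np.float32)
            v=cv2.remap(S.astype(np.float32),pts[:,0],pts[:,1],cv2.INTER_LINEAR).ravel(); lo,hi=np.median(v[:8]),np.median(v[-8:])
            i=np.argmax(v>(lo+hi)/2); out.append([cc[0]+r[i]*np.cos(t),cc[1]+r[i]*np.sin(t)])
        return np.array(out)
    for z in(.012,.006):
        P=edge(g0,z); f=least_squares(lambda p:np.hypot(P[:,0]-p[0],P[:,1]-p[1])-p[2],[*g0,.06],loss="soft_l1",f_scale=.001); print(z,f.x,np.abs(f.fun).mean())
    print([ (round(r['score'],2),r['at']) for n2 in("stem_tip","spring_seat","press_base") for r in manip.tip_of(c,n2)[:1]])
E
```

```text
clock: 7.95
position: [0.4817, -0.2541, 0.0202]
ee_rot: [0.897, 0.441, 0.0, 0.0]
ft_force: [0.7, 0.7, -0.0]
grip_width: 0.698
grasp_force: 0.0
clock: 8.45
position: [0.4817, -0.254, 0.0203]
ee_rot: [0.899, 0.438, -0.0, 0.0]
ft_force: [0.5, 0.6, 0.4]
grip_width: 0.326
grasp_force: 39.3
[ 0.4817 -0.254   0.0203] [ 0.81  0.42 -0.48  1.86  0.24  0.91 -0.45]
top sat [0.1106 0.3575 0.3883]
0.012 [ 0.4384 -0.0535  0.0598] 0.0001661178595877761
0.006 [ 0.4383 -0.0534  0.0602] 0.00015368817473914505
[(0.76, [0.4407, -0.052, 0.0764]), (0.85, [0.4398, -0.0525, 0.0096]), (0.75, [0.4372, -0.0531, -0.008])]
side sat [0.1969 0.2109 0.2231]
0.012 [ 0.4379 -0.0539  0.0515] 0.0029574514607733048
0.006 [ 0.4387 -0.0536  0.0516] 0.0032236046717635984
[(0.39, [0.704, 0.066, -0.0051]), (0.52, [0.4842, -0.2566, -0.0013])]
```

```bash
python3 -m jog '{"offset":[[0,0,0.02],[0,0,0.03],[0,0,0.03],[0,0,0.02],[-0.005,0.025,0],[-0.006,0.03,0],[-0.006,0.03,0],[-0.006,0.03,0],[-0.006,0.03,0],[-0.006,0.03,0],[-0.005,0.02,0],[-0.002,0.0055,0],[0,0,0],[0,0,0],[0,0,0]],"yaw":[0,0,0,0,0,0,0,0,0,0,0,0,0,0,0],"jaw":[0.8,0.8,0.8,0.8,0.8,0.8,0.8,0.8,0.8,0.8,0.8,0.8,0.8,0.8,0.8]}' 40
python3 - <<'E'
from h import *
o=manip.get_obs();print(o['position'],np.round(o['joint_pos'],2))
S=manip.camera("side");T=manip.camera("top")
C=lambda c,u,v,w:cv2.resize(c["frame"][v-w:v+w,u-w:u+w],(390,390),interpolation=cv2.INTER_CUBIC)
cv2.imwrite("pics/ov.png",cv2.cvtColor(np.hstack([C(S,222,225,36),C(T,260,249,45)]),cv2.COLOR_RGB2BGR))
E
```

```text
clock: 10.1
position: [0.4399, -0.0548, 0.1202]
ee_rot: [0.899, 0.438, 0.0, 0.0]
ft_force: [0.3, -1.2, -0.5]
grip_width: 0.327
grasp_force: 39.7
[ 0.43990401 -0.05476674  0.12016753] [ 0.68  0.08 -0.68  2.02  0.06  1.06 -0.68]
```

View pics/ov.png

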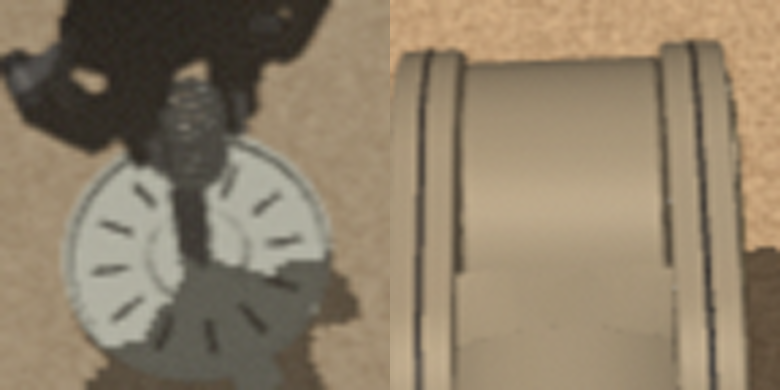

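The side crop shows the spring hanging in the jaws, in line above the stem at crop px (190,190). The top view is hidden by the hand. I'll lower it gently and watch the force.

```bash
python3 -m jog '{"offset":[[0,0.001,-0.01],[0,0,-0.01],[0,0,-0.003],[0,0,-0.002],[0,0,0],[0,0,0]],"yaw":[0,0,0,0,0,0],"jaw":[0.8,0.8,0.8,0.8,0.8,0.8]}'
python3 -m jog '{"offset":[[0,0,-0.002],[0,0,-0.002],[0,0,0],[0,0,0]],"yaw":[0,0,0,0],"jaw":[0.8,0.8,0.8,0.8]}'
```

```text
clock: 10.7
position: [0.4397, -0.0524, 0.0951]
ee_rot: [0.899, 0.439, -0.0, -0.0]
ft_force: [-0.3, -0.0, -0.3]
grip_width: 0.329
grasp_force: 39.7
clock: 11.03
position: [0.4399, -0.0525, 0.0913]
ee_rot: [0.899, 0.439, 0.0, 0.0]
ft_force: [-1.1, -0.8, -0.5]
grip_width: 0.327
grasp_force: 39.7
```

```bash
python3 -m jog '{"offset":[[0,0,-0.002],[0,0,-0.002],[0,0,0],[0,0,0]],"yaw":[0,0,0,0],"jaw":[0.8,0.8,0.8,0.8]}'
```

```text
clock: 11.37
position: [0.4399, -0.0526, 0.0872]
ee_rot: [0.899, 0.439, 0.0, 0.0]
ft_force: [1.5, -0.3, 0.5]
grip_width: 0.325
grasp_force: 39.6
```

```bash
python3 -m jog '{"offset":[[0,0,-0.002],[0,0,-0.002],[0,0,-0.002],[0,0,0],[0,0,0]],"yaw":[0,0,0,0,0],"jaw":[0.8,0.8,0.8,0.8,0.8]}'
```

```text
clock: 11.78
position: [0.4398, -0.0525, 0.0811]
ee_rot: [0.899, 0.439, 0.0, 0.0]
ft_force: [2.2, -2.0, -0.6]
grip_width: 0.329
grasp_force: 39.6
```

```bash
python3 -m jog '{"offset":[[0,0,-0.004],[0,0,-0.004],[0,0,-0.004],[0,0,0],[0,0,0]],"yaw":[0,0,0,0,0],"jaw":[0.8,0.8,0.8,0.8,0.8]}'
python3 - <<'E'
from h import *
S=manip.camera("side")
C=lambda c,u,v,w:cv2.resize(c["frame"][v-w:v+w,u-w:u+w],(500,500),interpolation=cv2.INTER_CUBIC)
cv2.imwrite("pics/ov2.png",cv2.cvtColor(C(S,222,225,30),cv2.COLOR_RGB2BGR))
p=manip.get_obs()["position"]
print([(z,((proj(S,[p[0],p[1],z])-[192,195])*500/60).round()) for z in(.01,.049,.072,.094)])
E
```

```text
clock: 12.2
position: [0.4397, -0.0525, 0.0689]
ee_rot: [0.899, 0.439, -0.0, -0.0]
ft_force: [3.1, -2.4, -2.3]
grip_width: 0.328
grasp_force: 39.5
[(0.01, array([254., 323.])), (0.049, array([246., 265.])), (0.072, array([241., 229.])), (0.094, array([236., 194.]))]
```

View pics/ov2.png

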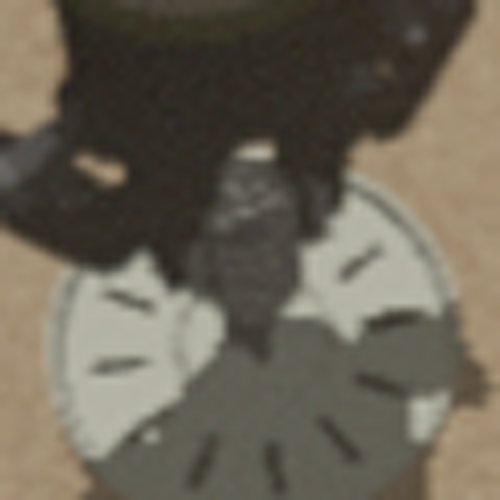

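The spring is round the stem, which comes out below the coils at crop px (255,335), with no snag. The stem pushes lightly toward +x/-y, so I'll ease that way while lowering.

```bash
python3 -m jog '{"offset":[[0.001,-0.001,-0.004],[0,0,-0.006],[0,0,-0.006],[0,0,-0.006],[0,0,-0.006],[0,0,-0.003],[0,0,0],[0,0,0]],"yaw":[0,0,0,0,0,0,0,0],"jaw":[0.8,0.8,0.8,0.8,0.8,0.8,0.8,0.8]}'
```

```text
clock: 12.92
position: [0.4405, -0.0532, 0.038]
ee_rot: [0.899, 0.439, -0.0, -0.0]
ft_force: [-1.0, 0.1, -0.9]
grip_width: 0.326
grasp_force: 39.9
```

```bash
python3 -m jog '{"offset":[[0,0,-0.002],[0,0,-0.002],[0,0,-0.001],[0,0,0],[0,0,0]],"yaw":[0,0,0,0,0],"jaw":[0.8,0.8,0.8,0.8,0.8]}'
```

```text
clock: 13.33
position: [0.4406, -0.0533, 0.0331]
ee_rot: [0.899, 0.439, -0.0, -0.0]
ft_force: [-1.1, 2.2, -1.9]
grip_width: 0.33
grasp_force: 39.8
```

```bash
python3 -m jog '{"offset":[[0,0,-0.001],[0,0,-0.001],[0,0,-0.001],[0,0,0],[0,0,0]],"yaw":[0,0,0,0,0],"jaw":[0.8,0.8,0.8,0.8,0.8]}'
```

```text
clock: 13.75
position: [0.4406, -0.0533, 0.0301]
ee_rot: [0.899, 0.439, 0.0, -0.0]
ft_force: [-1.4, 4.4, -2.5]
grip_width: 0.325
grasp_force: 39.9
```

```bash
python3 -m jog '{"offset":[[0,0,0],[0,0,0],[0,0,0],[0,0,0.01],[0,0,0.03],[0,0,0.035],[0,0,0.035],[0.002,0.03,0.02],[0.004,0.038,0],[0.006,0.038,0],[0.006,0.038,0],[0.006,0.03,0],[0.005,0,0],[0,0,0]],"yaw":[0,0,0,0,0,0,0,0,0,0,0,0,0,0],"jaw":[0.2,0.2,0.2,0.2,0.2,0.2,0.2,0.2,0.2,0.2,0.2,0.2,0.2,0.2]}'
python3 - <<'E'
from h import *
np.set_printoptions(precision=4,suppress=True)
S=manip.camera("side");T=manip.camera("top")
C=lambda c,u,v,w:cv2.resize(c["frame"][v-w:v+w,u-w:u+w],(390,390),interpolation=cv2.INTER_CUBIC)
cv2.imwrite("pics/ov3.png",cv2.cvtColor(np.hstack([C(S,222,230,26),C(T,260,249,22)]),cv2.COLOR_RGB2BGR))
for n in("spring","spring_top","reamer"):
    for c in(S,T): print(n,[(round(r['score'],2),np.array(r['at'])) for r in manip.tip_of(c,n)[:2]])
E
```

```text
clock: 14.92
position: [0.4702, 0.1223, 0.161]
ee_rot: [0.898, 0.44, 0.001, -0.0]
ft_force: [0.1, 0.1, 0.2]
grip_width: 0.8
grasp_force: 0.0
spring [(0.7, array([ 0.4398, -0.0573,  0.0057])), (0.55, array([ 0.4399, -0.0532,  0.0785]))]
spring [(0.59, array([ 0.4386, -0.0545,  0.0107]))]
spring_top [(0.53, array([ 0.4443, -0.0571,  0.0551]))]
spring_top [(0.69, array([ 0.7037, -0.2452,  0.0001])), (0.64, array([ 0.4436, -0.0502,  0.0544]))]
reamer [(0.84, array([0.4768, 0.1252, 0.0008])), (0.73, array([ 0.3898,  0.1339, -0.0027]))]
reamer [(0.8, array([0.3863, 0.1336, 0.0021])), (0.74, array([0.4759, 0.1256, 0.0018]))]
```

View pics/ov3.png

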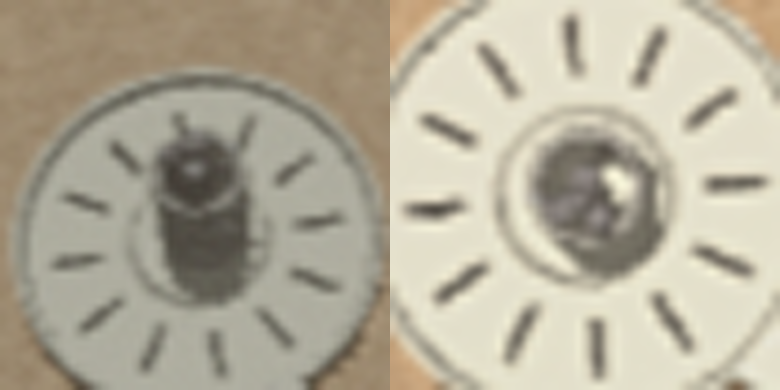

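The spring is seated. Its lower end is around the boss at side crop px (200,285), its top reads z≈0.0545 and it stands upright. Next is the orange reamer at about (0.477,0.125), which I'll grip twice at 90° to centre it.

```bash
python3 -m jog '{"offset":[[0.0065,0.003,-0.025],[0,0,-0.035],[0,0,-0.035],[0,0,-0.03],[0,0,-0.02],[0,0,-0.005],[0,0,0],[0,0,0],[0,0,0],[0,0,0]],"yaw":[0,0,0,0,0,0,0,0,0,0],"jaw":[0.2,0.2,0.2,0.2,0.2,0.2,0.2,0.7,0.7,0.7]}' 20
python3 -m jog '{"offset":[[0,0,0],[0,0,0],[0,0,0],[0,0,0],[0,0,0],[0,0,0],[0,0,0],[0,0,0],[0,0,0],[0,0,0],[0,0,0],[0,0,0],[0,0,0],[0,0,0],[0,0,0],[0,0,0],[0,0,0],[0,0,0],[0,0,0],[0,0,0]],"yaw":[0,0,7,7,7,7,7,7,7,7,7,7,7,7,6,0,0,0,0,0],"jaw":[0.2,0.2,0.2,0.2,0.2,0.2,0.2,0.2,0.2,0.2,0.2,0.2,0.2,0.2,0.2,0.2,0.7,0.7,0.7,0.7]}' 40
python3 -c "
from h import *
o=manip.get_obs();print(o['position'],np.round(o['joint_pos'],2))"
```

```text
clock: 16.15
position: [0.4775, 0.1237, 0.0119]
ee_rot: [0.899, 0.438, 0.001, 0.001]
ft_force: [-1.7, 0.5, 4.6]
grip_width: 0.46
grasp_force: 19.5
clock: 17.82
position: [0.4764, 0.1235, 0.0106]
ee_rot: [0.326, 0.945, -0.0, 0.0]
ft_force: [-1.0, -1.3, 5.2]
grip_width: 0.453
grasp_force: 39.7
[0.47638329 0.12347744 0.01062296] [ 0.57  0.54 -1.07  1.98  0.58  0.97  0.12]
```

```bash
python3 -m jog '{"offset":[[0,0,0.02],[0,0,0.03],[0,0,0.03],[0,0,0.02],[-0.006,-0.0295,0],[-0.006,-0.0295,0],[-0.006,-0.0295,0],[-0.006,-0.0295,0],[-0.006,-0.0295,0],[-0.006,-0.0295,0],[0,0,0],[0,0,0],[0,0,0],[0,0,0]],"yaw":[0,0,0,0,0,0,0,0,0,0,0,0,0,0],"jaw":[0.7,0.7,0.7,0.7,0.7,0.7,0.7,0.7,0.7,0.7,0.7,0.7,0.7,0.7]}' 40
python3 - <<'E'
from h import *
o=manip.get_obs();print(o['position'],np.round(o['joint_pos'],2),o["ft_force"])
S=manip.camera("side")
C=lambda c,u,v,w:cv2.resize(c["frame"][v-w:v+w,u-w:u+w],(500,500),interpolation=cv2.INTER_CUBIC)
cv2.imwrite("pics/r1.png",cv2.cvtColor(C(S,222,220,36),cv2.COLOR_RGB2BGR))
print([(z,((proj(S,[.4405,-.053,z])-[186,184])*500/72).round()) for z in(.01,.055,.078,.1)])
E
```

```text
clock: 18.98
position: [0.4404, -0.0522, 0.1103]
ee_rot: [0.325, 0.946, 0.0, 0.0]
ft_force: [-0.4, -0.3, -0.1]
grip_width: 0.46
grasp_force: 40.6
[ 0.44044128 -0.05222246  0.11032579] [ 1.25  0.26 -1.32  2.02  0.29  1.08  0.71] [-0.36193558 -0.26259211 -0.13568454]
[(0.01, array([256., 344.])), (0.055, array([248., 288.])), (0.078, array([244., 258.])), (0.1, array([240., 228.]))]
```

View pics/r1.png

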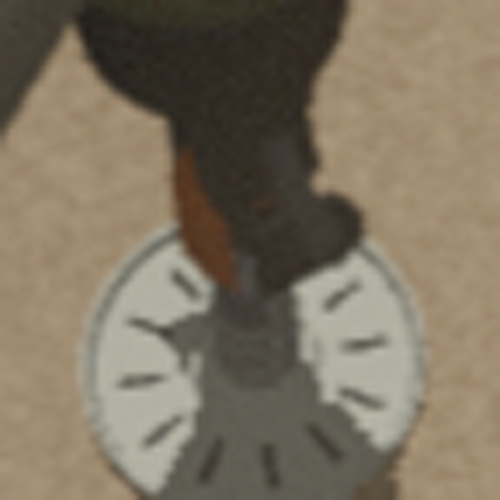

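The reamer is held at crop px (205,220) above the stem and the spring at (255,340). I'll lower it in small steps.

```bash
python3 -m jog '{"offset":[[0,-0.0007,-0.01],[0,0,-0.008],[0,0,-0.004],[0,0,-0.003],[0,0,-0.003],[0,0,0],[0,0,0]],"yaw":[0,0,0,0,0,0,0],"jaw":[0.7,0.7,0.7,0.7,0.7,0.7,0.7]}'
python3 -m jog '{"offset":[[0,0,-0.003],[0,0,-0.003],[0,0,0],[0,0,0]],"yaw":[0,0,0,0],"jaw":[0.7,0.7,0.7,0.7]}'
```

```text
clock: 19.62
position: [0.4398, -0.0536, 0.0819]
ee_rot: [0.325, 0.946, 0.0, -0.001]
ft_force: [-1.5, 2.5, -2.2]
grip_width: 0.461
grasp_force: 40.8
clock: 19.95
position: [0.4396, -0.0533, 0.0757]
ee_rot: [0.325, 0.946, 0.0, -0.001]
ft_force: [-1.8, 4.7, -3.7]
grip_width: 0.456
grasp_force: 40.7
```

```bash
python3 -m jog '{"offset":[[-0.0005,0.001,-0.003],[0,0,-0.003],[0,0,-0.003],[0,0,-0.003],[0,0,0],[0,0,0],[0,0,0]],"yaw":[0,0,0,0,0,0,0],"jaw":[0.7,0.7,0.7,0.7,0.7,0.7,0.7]}'
python3 -m jog '{"offset":[[0,0,-0.002],[0,0,-0.002],[0,0,-0.002],[0,0,0],[0,0,0],[0,0,0]],"yaw":[0,0,0,0,0,0],"jaw":[0.7,0.7,0.7,0.7,0.7,0.7]}'
```

```text
clock: 20.53
position: [0.4395, -0.0531, 0.064]
ee_rot: [0.325, 0.946, 0.0, -0.0]
ft_force: [-1.7, 3.2, -2.9]
grip_width: 0.46
grasp_force: 40.8
clock: 21.03
position: [0.4396, -0.053, 0.0581]
ee_rot: [0.325, 0.946, 0.0, -0.0]
ft_force: [-3.2, 4.5, -0.9]
grip_width: 0.46
grasp_force: 41.0
```

```bash
python3 -m jog '{"offset":[[0,0,-0.002],[0,0,-0.0015],[0,0,0],[0,0,0],[0,0,0],[0,0,0]],"yaw":[0,0,0,0,0,0],"jaw":[0.7,0.7,0.7,0.7,0.7,0.7]}'
```

```text
clock: 21.53
position: [0.4396, -0.0529, 0.0548]
ee_rot: [0.325, 0.946, 0.0, -0.0]
ft_force: [-4.1, 4.3, 3.9]
grip_width: 0.458
grasp_force: 41.3
```

```bash
python3 -m jog '{"offset":[[0,0,0.002],[0,0,0.003],[0,0,0.003],[0,0,0],[0,0,0],[0,0,0],[0,0,0],[0,0,0],[0,0,0]],"yaw":[0,0,0,0,0,0,0,0,0],"jaw":[0.7,0.7,0.7,0.7,0.7,0.2,0.2,0.2,0.2]}'
python3 -m jog '{"offset":[[0,0,0.01],[0,0,0.03],[0,0,0.035],[0,0,0.035],[0,0,0.02],[0.005,-0.03,0],[0.01,-0.035,0],[0.01,-0.035,0],[0.01,-0.035,0],[0,-0.03,0],[0,0,0],[0,0,0],[0,0,0],[0,0,0]],"yaw":[0,0,0,0,0,0,0,0,0,0,0,0,0,0],"jaw":[0.2,0.2,0.2,0.2,0.2,0.2,0.2,0.2,0.2,0.2,0.2,0.2,0.2,0.2]}'
python3 - <<'E'
from h import *
S=manip.camera("side");T=manip.camera("top")
C=lambda c,u,v,w:cv2.resize(c["frame"][v-w:v+w,u-w:u+w],(390,390),interpolation=cv2.INTER_CUBIC)
cv2.imwrite("pics/fin.png",cv2.cvtColor(np.hstack([C(S,222,225,36),C(T,260,249,36)]),cv2.COLOR_RGB2BGR))
for n in("spring","reamer"):
    for c in(S,T): print(n,[(round(r['score'],2),np.round(r['at'],4)) for r in manip.tip_of(c,n)[:3]])
E
```

```text
clock: 22.28
position: [0.4402, -0.0536, 0.063]
ee_rot: [0.326, 0.946, -0.0, 0.001]
ft_force: [0.3, 0.3, 0.5]
grip_width: 0.799
grasp_force: 0.0
clock: 23.45
position: [0.4749, -0.2168, 0.1933]
ee_rot: [0.324, 0.946, -0.0, 0.0]
ft_force: [0.6, -0.5, 0.4]
grip_width: 0.795
grasp_force: 0.0
spring []
spring []
reamer [(0.57, array([ 0.3898,  0.132 , -0.0009]))]
reamer [(0.74, array([ 0.3876,  0.1311, -0.0028])), (0.62, array([ 0.4394, -0.0552,  0.0579]))]
```

View pics/fin.png

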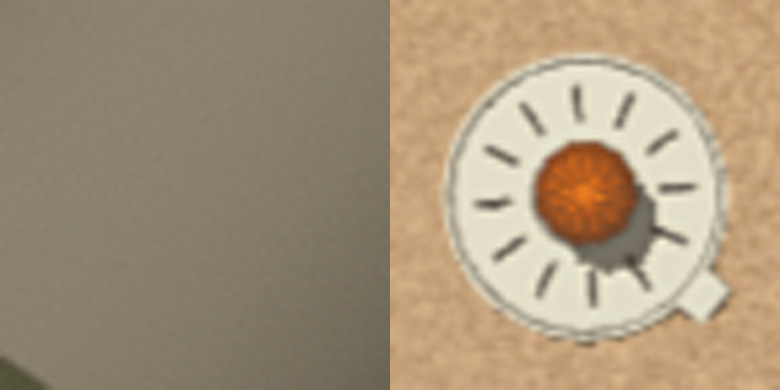

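The top crop shows the reamer centred on the base at crop px (585,193). The arm blocks the side view, so I'll move it aside for a height check.

```bash
python3 -m jog '{"offset":[[-0.01,-0.035,0],[-0.015,-0.035,0],[-0.02,-0.035,0],[-0.02,-0.035,0],[-0.025,-0.03,0],[-0.025,-0.03,0],[-0.025,-0.03,0],[-0.025,-0.03,0],[-0.025,-0.03,0],[0,0,0],[0,0,0],[0,0,0]],"yaw":[0,0,0,0,0,0,0,0,0,0,0,0],"jaw":[0.2,0.2,0.2,0.2,0.2,0.2,0.2,0.2,0.2,0.2,0.2,0.2]}'
python3 - <<'E'
from h import *
S=manip.camera("side");T=manip.camera("top")
C=lambda c,u,v,w:cv2.resize(c["frame"][v-w:v+w,u-w:u+w],(500,500),interpolation=cv2.INTER_CUBIC)
cv2.imwrite("pics/fin2.png",cv2.cvtColor(C(S,222,225,36),cv2.COLOR_RGB2BGR))
print([(z,((proj(S,[.4395,-.053,z])-[186,189])*500/72).round()) for z in(.01,.053,.113)])
for n in("spring","reamer"):
    for c in(S,T): print(n,[(round(r['score'],2),np.round(r['at'],4)) for r in manip.tip_of(c,n)[:3]])
E
```

```text
clock: 24.75
position: [0.2852, -0.5076, 0.1927]
ee_rot: [0.325, 0.946, 0.0, 0.0]
ft_force: [0.9, 0.8, 0.2]
grip_width: 0.805
grasp_force: 0.0
[(0.01, array([254., 312.])), (0.053, array([247., 259.])), (0.113, array([236., 177.]))]
spring [(0.42, array([ 0.4413, -0.0555,  0.0078]))]
spring []
reamer [(0.74, array([ 7.142e-01, -2.413e-01, -2.000e-04])), (0.57, array([ 0.3917,  0.1337, -0.0023]))]
reamer [(0.62, array([ 0.4409, -0.0563,  0.0579]))]
```

View pics/fin2.png

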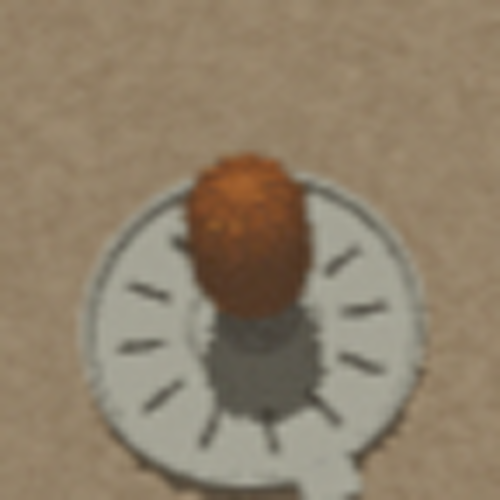

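The reamer sits upright on the spring at side crop px (250,235). Its height matches an underside of about 53 mm, and nothing is touching it.

```bash
python3 -c "
from workcell import manip
print(manip.hand_in())"
```

```text
the job is handed in; nothing more can be done
None
```

The job is handed in, but no verdict came back: the spring slid down to the seat without snagging, the reamer was pushed down about 9 mm and let rise, and it stood upright on the spring with the arm clear.

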